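# Change over the switched sockets

### The job

On the desk's four-way socket box, first switch off the socket that holds the domed night light, then switch on the socket that holds the box-shaped charger, by gently pressing the matching half of each rocker switch fully down with the fingertips (off half next to the socket, on half at the outer edge with the small dash). Do not touch the switches of the two empty sockets, leave both plugs in and everything else where it is, and withdraw.

Things in the scene. Friction and masses are not known exactly. Their poses are not given: they have to be found in the camera images.
- socket_box: grey tray screwed to the desk, 132 x 276 x 42 mm, holding four identical white socket modules side by side along its y axis; origin at the centre of its underside, z up, x towards the sockets' side (away from the switches), turned about z
- light_socket: white module whose socket holds the night light; fixed, 130 (x) x 61 (y) x 34 mm, top face 40 mm above the desk; origin at the centre of its underside (6 mm above the desk), axes as the tray's. Modules are 62 mm apart in any order. Black rocker switch with its hinge line along y at x = -38 mm, round socket 37 mm wide, 18 mm deep, at x = +32 mm
- charger_socket: white module whose socket holds the charger; fixed, 130 (x) x 61 (y) x 34 mm, top face 40 mm above the desk; origin at the centre of its underside (6 mm above the desk), axes as the tray's. Modules are 62 mm apart in any order. Black rocker switch with its hinge line along y at x = -38 mm, round socket 37 mm wide, 18 mm deep, at x = +32 mm
- spare_a_socket: white module with an empty socket; fixed, 130 (x) x 61 (y) x 34 mm, top face 40 mm above the desk; origin at the centre of its underside (6 mm above the desk), axes as the tray's. Modules are 62 mm apart in any order. Black rocker switch with its hinge line along y at x = -38 mm, round socket 37 mm wide, 18 mm deep, at x = +32 mm
- spare_b_socket: the other white module with an empty socket; fixed, 130 (x) x 61 (y) x 34 mm, top face 40 mm above the desk; origin at the centre of its underside (6 mm above the desk), axes as the tray's. Modules are 62 mm apart in any order. Black rocker switch with its hinge line along y at x = -38 mm, round socket 37 mm wide, 18 mm deep, at x = +32 mm
- light_switch (a joint): angle of the rocker switch of the light_socket: 0 is fully off, 0.36 rad fully on (stop at each). The rocker is a shallow V, 44 mm long in x, 24 mm wide: the half that is pressed down lies level, 4 mm above the module's top (44 mm above the desk), the other half rises outward at 0.36 rad, its end about 8 mm higher. Off half on the socket side (+x), on half on the outer side (-x, marked with a small white dash). It takes 2 to 5 N to move and stays where it is left
- light_switch_on (a point): on the light_socket's rocker, the spot to press to turn it on: middle of the on half's top face, 14 mm from the switch's hinge line; its z axis is not the half's normal, use only its position
- light_switch_off (a point): on the light_socket's rocker, the spot to press to turn it off: middle of the off half's top face, 14 mm from the switch's hinge line; its z axis is not the half's normal, use only its position
- charger_switch (a joint): angle of the rocker switch of the charger_socket: 0 is fully off, 0.36 rad fully on (stop at each). The rocker is a shallow V, 44 mm long in x, 24 mm wide: the half that is pressed down lies level, 4 mm above the module's top (44 mm above the desk), the other half rises outward at 0.36 rad, its end about 8 mm higher. Off half on the socket side (+x), on half on the outer side (-x, marked with a small white dash). It takes 2 to 5 N to move and stays where it is left
- charger_switch_on (a point): on the charger_socket's rocker, the spot to press to turn it on: middle of the on half's top face, 14 mm from the switch's hinge line; its z axis is not the half's normal, use only its position
- charger_switch_off (a point): on the charger_socket's rocker, the spot to press to turn it off: middle of the off half's top face, 14 mm from the switch's hinge line; its z axis is not the half's normal, use only its position
- spare_a_switch: rocker switch of spare_a_socket, same shape as the others, either way over at the start; origin on the hinge line, 44 mm above the desk; to be left alone
- spare_a_switch_on (a point): on the spare_a_socket's rocker, middle of the on half's top face, 14 mm from the hinge line
- spare_b_switch: rocker switch of spare_b_socket, same shape as the others, either way over at the start; origin on the hinge line, 44 mm above the desk; to be left alone
- spare_b_switch_on (a point): on the spare_b_socket's rocker, middle of the on half's top face, 14 mm from the hinge line
- charger: box-shaped black plug-in charger, 44 (x) x 50 (y) x 52 mm, standing loosely in its socket, 90 g; origin at the centre of its flat base, level with the module's top (40 mm above the desk), so it reaches 92 mm above the desk
- night_light: low domed white plug-in night light, 42 mm across, 32 mm high, standing loosely in its socket, 40 g; origin at the centre of its flat base (40 mm above the desk), top 72 mm above the desk
- bottle: small amber bottle, 34 mm across, 75 mm high, standing loose beside the socket box; origin at the centre of its underside
- tin: small round brass tin, 42 mm across, 34 mm high, standing loose at the other end of the socket box; origin at the centre of its underside
- parts_box: cardboard box 55 x 85 x 30 mm lying loose on the far side of the socket box; origin at the centre of its underside
- screwdriver: screwdriver 150 mm long lying loose on the robot's side of the socket box; lies along its own x axis

How it is judged (in metres and radians):
On the way, in this order (a step that is already met when the one before it is completed fails the run):
1. the night light's socket is switched off (value of joint light_switch below 0.09 rad), for 0.1 s.
2. then the charger's socket is switched on (value of joint light_switch below 0.09 rad and value of joint charger_switch above 0.27 rad), for 0.1 s.
At the end, for the whole second after the job is handed in: The night light's switch reads under 0.09 rad (off) and the charger's over 0.27 rad (on), both at rest; the two spare switches are as they were (within 1.5 mm), both plugs are within 10 mm of where they were, and the bottle, tin, box and screwdriver within 15 mm (all of step 2 and distance of each of charger, night_light from where it was at the start of the episode below 0.01 m and distance of each of bottle, tin, parts_box, screwdriver from where it was at the start of the episode below 0.015 m and distance of each of spare_a_switch_on, spare_b_switch_on from where it was at the start of the episode below 0.0015 m and velocity of joint each of light_switch, charger_switch below 0.05 rad/s); the robot touches nothing.
It fails at once if a switch of an empty socket is touched (over 0.5 N) or moved (contact force between any of the fingers, the arm and spare_a_switch above 0.5 N or contact force between any of the fingers, the arm and spare_b_switch above 0.5 N or distance of any of spare_a_switch_on, spare_b_switch_on from where it was at the start of the episode above 0.0015 m).
It fails at once if a socket module or its switch is pressed harder than 35 N (contact force between any of the fingers, the arm and light_socket above 35 N or contact force between any of the fingers, the arm and charger_socket above 35 N or contact force between any of the fingers, the arm and spare_a_socket above 35 N or contact force between any of the fingers, the arm and spare_b_socket above 35 N).
It fails at once if the charger or the night light is shifted or pulled out (over 10 mm) (distance of any of charger, night_light from where it was at the start of the episode above 0.01 m).
It fails at once if the bottle, tin, cardboard box or screwdriver is shifted by more than 15 mm (distance of any of bottle, tin, parts_box, screwdriver from where it was at the start of the episode above 0.015 m).
It also fails if it takes over 38 s, if anything falls off the work surface, if the arm or the gripper's body presses on something with over 40 N, if the wrist force passes 120 N, or if a joint passes its speed limit or range.

### The arm

A 6-joint arm with a two-finger parallel gripper is mounted at the origin on the work surface. World frame = base frame: x ahead of the robot, y to its left, z up, the work surface at z = 0. Lengths are in m, angles in degrees, forces in N, time in s.
With the tool pointing down it reaches from about 0.35 to 0.85 m from the base axis. Payload 8.1 kg.
Tool frame: the origin (TCP) lies on the centre line of the jaws, within the pads' length; the fingertips stand ctrl.finger_overhang ahead of it and the grasp point (between the pads) lies 5 mm behind it (ctrl.finger_overhang is the distance from the TCP to the fingertips, in m); z points along the fingers, y is the line along which they close (so a half turn about z gives the same grasp; the last joint's range is limited). The gripper opens to 93 mm and grips with 3 to 60 N. Pads are 15 mm wide; open, the fingers measure 128 mm over their backs; the gripper's body (75 mm by 188 mm) begins 65 mm behind the grasp point.
Start: joints at [63.404, 7.471, 85.268, -0, 87.261, -4.893], TCP at [0.222, 0.557, 0.233] pointing down, gripper open.
Joint ranges: [-169.43, 169.43], [-51.17, 129.36], [1.28, 143.12], [-76.62, 256.62], [0, 156.53], [-152.29, 152.29]. Speed limits (degrees/s): [136.94, 136.94, 159.86, 180, 180, 180].

### API

Orientations are given as [roll, pitch, yaw] about the fixed x, y, z axes, in that order (R = Rz(yaw) Ry(pitch) Rx(roll)).
In Python, from cell import readout, vision, ctrl gives the robot as it stands.
- The arm moves only by the tool apply_moves, never from a script. Its argument "steps" is text: rows parted by semicolons, each of 7 numbers parted by spaces: the opening, from 0 (shut) to 1 (fully open), then the shift along the tool's x, y, z scaled (see below), then the turn, a rotation vector about the tool's x, y, z scaled (see below). A call has 1 to 5 rows; each row shifts and turns the commanded pose from where the row before left it, along the tool's axes as they then stand; what a row does not reach is not made up. The controller multiplies each number of a shift by 0.02 m and each number of a turn by 0.1 rad. A row lasts 1/10 s, in which the tool goes at most 50 mm and 8.59 degrees, less where a joint would pass 70% of its speed; a pose out of reach is approached as far as the arm can. A call with a number of a shift or a turn outside -1 to 1 is refused whole. A call with a gripper value outside its range is refused whole. The fingers move at their own pace and stop on an object; "squeeze" is the grip in N (left out, the last holds). Time passes only in rows, so rows that do not move let the fingers close. It gives the time, the measured TCP pose, the force, the opening and the grip force at its end, in the units of the state.
- readout.get_obs(): the state, without advancing time (a new reading comes with each control period).
- vision.grab_frame(name): name is "scene" or "top" or "wrist"; returns a dict with "color" (420x560x3 uint8, blue, green, red), "fovy" (degrees; the focal length in pixels is half the picture's height over the tangent of half this angle, whatever the lens; pixels are square), "cx", "cy" (the principal point, pixels), "D" ([k1, k2, p1, p2, k3] as OpenCV has them; the pictures are not rectified), "extrinsics" (4x4, takes a point from camera to world coordinates); the wrist camera has in their place "mount" (4x4, takes a point from camera to tool coordinates, whose origin is the TCP and whose axes are the flange's). Camera axes: x right, y down, z forward; pixel columns grow to the right and rows downward; lengths in m; the calibration is good to about 2 mm. A picture is of the moment at which its call begins: read the wrist's pose just before it. There is no depth.
- ctrl.hand_in(): hands the job in; it is judged then, once.
The state is a dict: "t": time; "joints": joint angles; "dq": joint speeds; "joint_torque": joint torques, N m; "ee_pos": TCP position; "orientation": TCP orientation; "ft_force": force on the tool from outside, world axes, zero at the start; "moment": the same for the moment, N m; "width": finger opening in m; "grip_force": force on a finger pad.
Only numpy, scipy, OpenCV 4.12 (cv2) and the standard library are available. Lean on these libraries where they do the work, as an engineer would, in place of code of your own. Each camera call takes 0.05 s, during which the arm holds its last target. There are 200 camera calls.

## Working session

There is one attempt and no reset: what is moved stays moved. The work goes in short steps, Python scripts to look and compute and a tool call to move; the robot and the scene stay as the last step left them, time stands still between calls to the robot, and variables do not carry over. Pictures are saved under pics/ and viewed, at most 10 in all, crops included, and the job is handed in when it is done.

Besides the shell and the picture viewer there is one more tool, called after "Emit:" by a JSON object that holds its "fn" and its "kwargs". apply_moves: Moves the arm, as the interface text tells. Shifts and turns lie within -1 to 1; 1 stands for 0.02 m of shift or 0.1 rad of turn. Its arguments: {"type":"object","properties":{"steps":{"type":"string"},"squeeze":{"type":"number"}},"required":["steps"]}

```bash
mkdir -p pics; python3 - <<'E'
from cell import readout, vision, ctrl
import cv2, numpy as np
print(readout.get_obs(), ctrl.finger_overhang)
for n in ("top","scene"):
    f=vision.grab_frame(n); cv2.imwrite(f"pics/{n}0.png",f["color"])
    np.savez(f"{n}0.npz",**{k:v for k,v in f.items()})
    print(n,f["fovy"],f["cx"],f["cy"],f["D"],np.round(f["extrinsics"],4).tolist())
E
```

```text
{'t': 0.0, 'joints': array([ 6.34032343e+01,  7.51447471e+00,  8.53289071e+01,  5.51806968e-07,
        8.72611458e+01, -4.89413660e+00]), 'dq': array([-0.03539043, -0.06336039,  0.04428241, -0.00139728,  0.04736091,
        0.06995517]), 'joint_torque': array([-2.08463411e-03, -5.59865177e+01, -4.91749585e+01,  7.65716331e-02,
        3.62669479e-02, -1.44551705e-04]), 'ee_pos': array([0.22162073, 0.55698888, 0.23159759]), 'orientation': array([-1.79895854e+02, -8.91830831e-03,  1.58297363e+02]), 'ft_force': array([ 0.35497674,  0.52564664, -1.03469314]), 'moment': array([-0.0448434 , -0.01491256,  0.02205613]), 'grip_force': 0.0, 'width': 0.09333762815636866} 0.014
top 47.75201562476337 280.24054362894395 202.25058831145677 [-0.06657164  0.          0.          0.          0.        ] [[0.0201, -0.9855, 0.1685, 0.4548], [-0.9996, -0.0228, -0.014, 0.0366], [0.0177, -0.1682, -0.9856, 0.9645], [0.0, 0.0, 0.0, 1.0]]
scene 42.835524952033666 283.120404157331 207.1724946708788 [0.04902706 0.         0.         0.         0.        ] [[0.7873, 0.5116, -0.3442, 0.9661], [0.6164, -0.6382, 0.4614, -0.4083], [0.0164, -0.5754, -0.8177, 0.8662], [0.0, 0.0, 0.0, 1.0]]
```

View pics/top0.png

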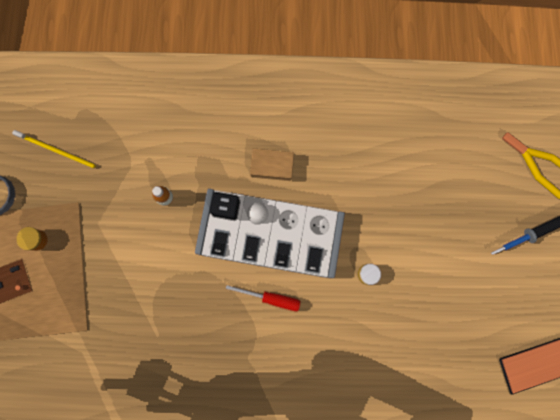

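View pics/scene0.png

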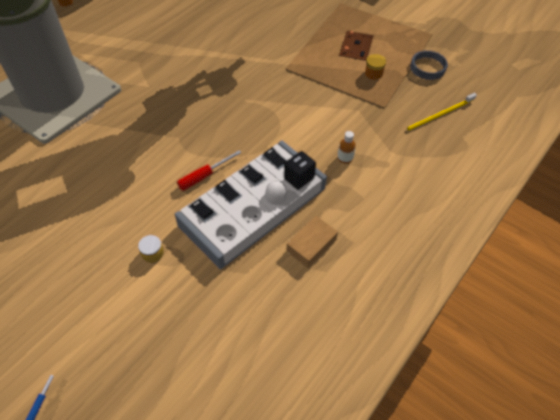

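The top picture shows the charger at (225,205), the night light at (257,212) and empty sockets at (288,219) and (319,225). The switches lie below them, at about (220,243), (251,248), (283,254) and (314,260). I'll enlarge it.

```bash
python3 - <<'E'
import cv2
a=cv2.imread("pics/top0.png")[180:285,190:350]
cv2.imwrite("pics/topc.png",cv2.resize(a,None,fx=5,fy=5,interpolation=cv2.INTER_CUBIC))
a=cv2.imread("pics/scene0.png")[140:265,170:330]
cv2.imwrite("pics/scenec.png",cv2.resize(a,None,fx=4.8,fy=4.8,interpolation=cv2.INTER_CUBIC))
E
```

```text
(no output)
```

View pics/topc.png

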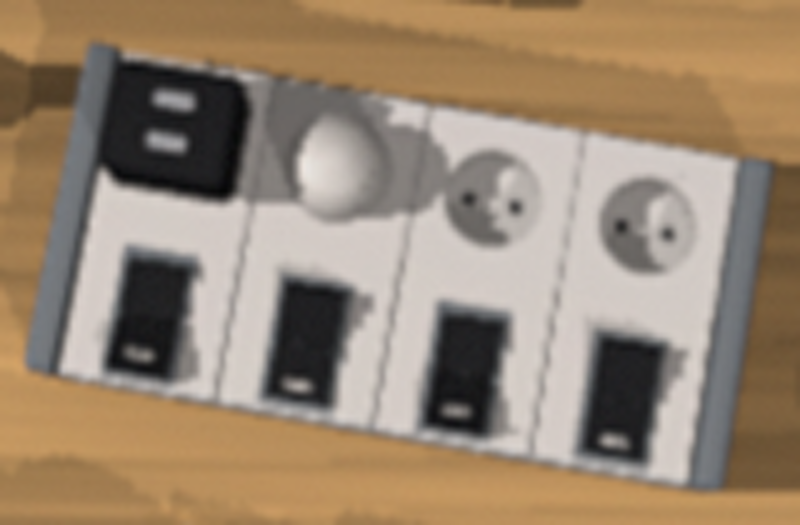

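View pics/scenec.png

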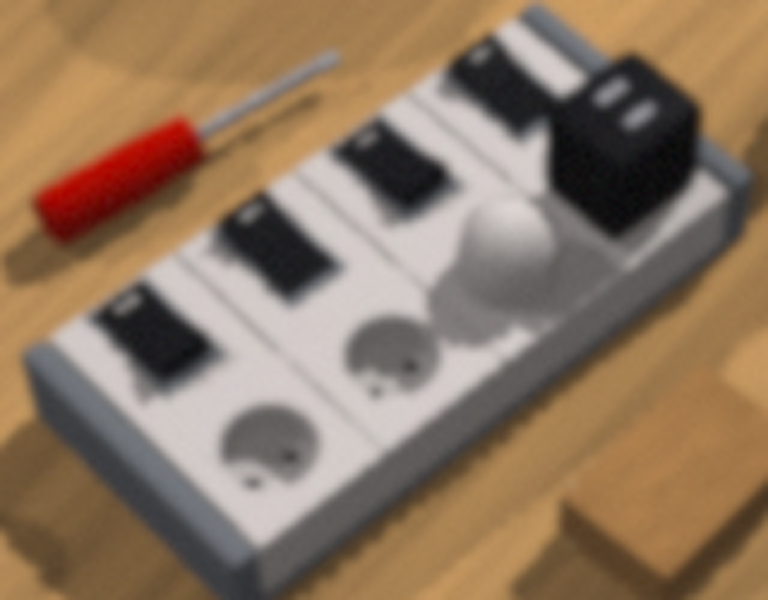

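The enlarged crops confirm the order from +y: charger, light, spare, spare. I'll fit the tray pose from the tray corners, seams and sockets in both views.

```bash
cat > h.py <<'E'
import numpy as np, cv2
from scipy.optimize import least_squares
def proj(P,f,T):
    w=np.linalg.inv(T); F=210/np.tan(np.radians(float(f["fovy"]))/2)
    K=np.array([[F,0,float(f["cx"])],[0,F,float(f["cy"])],[0,0,1]])
    return cv2.projectPoints(np.asarray(P,float),cv2.Rodrigues(w[:3,:3])[0],w[:3,3],K,np.asarray(f["D"],float))[0][:,0]
def tray(p,L):
    c,s=np.cos(p[2]),np.sin(p[2]); L=np.asarray(L,float)/1000
    return np.c_[p[0]+c*L[:,0]-s*L[:,1],p[1]+s*L[:,0]+c*L[:,1],L[:,2]]
def tomove(target,yaw,o):  # remaining shift in tool units (after turn) & turn units
    from scipy.spatial.transform import Rotation as R
    r=R.from_euler('xyz',o["orientation"],degrees=True)
    g=R.from_euler('xyz',[180,0,yaw],degrees=True)
    d=np.array(target)-o["ee_pos"]
    return np.round(r.inv().apply(d)/.02,2), np.round(g.inv().apply(d)/.02,2), np.round((r.inv()*g).as_rotvec()/.1,2)
E
python3 - <<'E'
from h import *
t=np.load("top0.npz"); s=np.load("scene0.npz")
A=[([66,138,42],95,42),([66,-138,42],770,160),([-66,-138,42],720,490),([-66,138,42],28,370),([65,62,40],267,75),([-65,62,40],218,400),
([65,0,40],430,105),([-65,0,40],373,428),([65,-62,40],585,132),([-65,-62,40],533,455),([32,-31,40],492,198),([32,-93,40],648,225)]
B=[([-66,138,42],535,5),([66,138,42],748,178),([66,-138,42],262,565),([-66,-138,42],28,355),([32,-31,40],392,355),([32,-93,40],270,445)]
def prep(Q,k,o): return [q[0] for q in Q],(np.array([q[1:] for q in Q])+.5)/k-.5+o
a,ua=prep(A,5,[190,180]); b,ub=prep(B,4.8,[170,140])
ra=lambda p:(proj(tray(p,a),t,t["extrinsics"])-ua).ravel()
rb=lambda p:(proj(tray(p,b),s,s["extrinsics"])-ub).ravel()
for n,f in (("top",ra),("scene",rb),("both",lambda p:np.r_[ra(p),rb(p)])):
    r=least_squares(f,[.5,.05,-.15],loss="soft_l1"); print(n,r.x,np.degrees(r.x[2]),np.abs(f(r.x)).max(),np.round(f(r.x),1)[:])
p=r.x; np.save("p.npy",p)
from cell import readout
o=readout.get_obs()
for x,y in ((-24,31),(-52,93)):
    T=tray(p,[[x,y,44]])[0]; print(x,y,T)
    T[2]=.16; print(tomove(T,180+np.degrees(p[2]),o))
E
```

```text
top [ 0.55250988  0.04232684 -0.14895066] -8.53424439014642 1.7383581271723472 [-1.6 -0.2  1.  -0.3  1.   0.4 -1.3  0.   1.7  0.3 -0.6  0.3 -0.  -0.4
 -0.   0.2 -0.1 -0.5 -0.4  0.3  0.3 -0.1  0.2 -0.1]
scene [ 0.55449415  0.04505959 -0.14461222] -8.285669616840954 5.043042403600651 [ 0.2 -2.2  2.  -1.6 -5.   1.5 -2.  -0.   0.5 -0.   0.5  0.4]
both [ 0.55294613  0.0430344  -0.14848548] -8.50759110335831 6.78492459602478 [-1.9 -0.4  0.6 -0.5  0.6  0.1 -1.7 -0.2  1.4  0.1 -0.9  0.1 -0.4 -0.6
 -0.4 -0.  -0.5 -0.8 -0.8  0.  -0.1 -0.3 -0.2 -0.4 -0.7 -1.9  0.9 -1.1
 -6.8  1.7 -3.4  0.  -0.9  0.3 -1.1  0.6]
-24 31 [0.53379637 0.07724385 0.044     ]
(array([-23.37, -16.51,   3.61]), array([-18.98, -21.42,   3.58]), array([-0.02, -0.  , -2.3 ]))
-52 93 [0.51527679 0.14270395 0.044     ]
(array([-21.3 , -13.81,   3.61]), array([-17.58, -18.32,   3.58]), array([-0.02, -0.  , -2.3 ]))
```

Emit:
{"fn": "apply_moves", "kwargs": {"steps": "0 0 0 0 0 0 -0.8;0 0 0 0 0 0 -0.8;0 0 0 0 0 0 -0.7;0 -0.88 -1 0 0 0 0;0 -0.88 -1 0 0 0 0"}}

```text
t: 0.6
ee_pos: [0.2504, 0.5121, 0.2318]
orientation: [-179.9, -0.0, 171.6]
ft_force: [0.1, -0.4, -0.1]
width: 0.0571
grip_force: 0.0
```

Emit:
{"fn": "apply_moves", "kwargs": {"steps": "0 -0.88 -1 0 0 0 0;0 -0.88 -1 0 0 0 0;0 -0.88 -1 0 0 0 0;0 -0.88 -1 0 0 0 0;0 -0.88 -1 0 0 0 0"}}

```text
t: 1.1
ee_pos: [0.3232, 0.3996, 0.2322]
orientation: [-180.0, -0.0, 171.5]
ft_force: [0.1, 0.1, -0.4]
width: 0.0179
grip_force: 0.0
```

Emit:
{"fn": "apply_moves", "kwargs": {"steps": "0 -0.88 -1 0 0 0 0;0 -0.88 -1 0 0 0 0;0 -0.88 -1 0 0 0 0;0 -0.88 -1 0 0 0 0;0 -0.88 -1 0 0 0 0"}}

```text
t: 1.6
ee_pos: [0.3954, 0.2877, 0.2322]
orientation: [-180.0, -0.0, 171.5]
ft_force: [-0.1, 0.3, -0.2]
width: 0.0004
grip_force: 0.0
```

Emit:
{"fn": "apply_moves", "kwargs": {"steps": "0 -0.88 -1 0 0 0 0;0 -0.88 -1 0 0 0 0;0 -0.88 -1 0 0 0 0;0 -0.88 -1 0 0 0 0;0 -0.88 -1 0 0 0 0"}}

```text
t: 2.1
ee_pos: [0.4676, 0.1758, 0.2322]
orientation: [-180.0, -0.0, 171.5]
ft_force: [1.1, 0.2, -0.2]
width: 0.0003
grip_force: 0.0
```

Emit:
{"fn": "apply_moves", "kwargs": {"steps": "0 -0.7 -1 0 0 0 0;0 -0.7 -1 0 0 0 0;0 0 0 0 0 0 0;0 0 0 0 0 0 0"}}

```text
t: 2.5
ee_pos: [0.4889, 0.133, 0.2322]
orientation: [180.0, -0.1, 171.4]
ft_force: [0.0, 0.4, -0.5]
width: 0.0005
grip_force: 0.0
```

```bash
cat > look.py <<'E'
import sys
from h import *
from cell import readout, vision
from scipy.spatial.transform import Rotation as R
n=sys.argv[1]; o=readout.get_obs(); f=vision.grab_frame("wrist"); p=np.load("p.npy")
T=np.eye(4); T[:3,:3]=R.from_euler('xyz',o["orientation"],degrees=True).as_matrix(); T[:3,3]=o["ee_pos"]
T=T@f["mount"]; im=f["color"].copy()
np.savez(n+".npz",T=T,**f)
L=[[x,y,40] for y in (124,62,0,-62) for x in (-65,65)]+[[-38,y,44] for y in (93,31,-31,-93)]+[[-24,31,44],[-52,93,44],[32,-31,40]]
for u in proj(tray(p,L),f,T):
    if abs(u).max()<2000: cv2.drawMarker(im,tuple(int(v) for v in np.round(u)),(0,0,255),cv2.MARKER_CROSS,7,1)
cv2.imwrite(f"pics/{n}.png",cv2.resize(im,None,fx=1.4,fy=1.4))
print(o["t"],o["ee_pos"],o["orientation"],o["ft_force"],o["width"])
for x,y in ((-24,31),(-52,93)):
    t=tray(p,[[x,y,0]])[0]; t[2]=.044+.014; print(tomove(t,180+np.degrees(p[2]),o))
E
python3 look.py w1
```

```text
2.5 [0.48889968 0.13299003 0.23220998] [ 1.79995508e+02 -5.59937104e-02  1.71397787e+02] [ 0.03544163  0.38896588 -0.5110094 ] 0.0004847481599813314
(array([-2.65, -2.42,  8.71]), array([-2.63, -2.42,  8.71]), array([ 0.  , -0.01, -0.02]))
(array([-1.24,  0.68,  8.71]), array([-1.23,  0.68,  8.71]), array([ 0.  , -0.01, -0.02]))
```

View pics/w1.png

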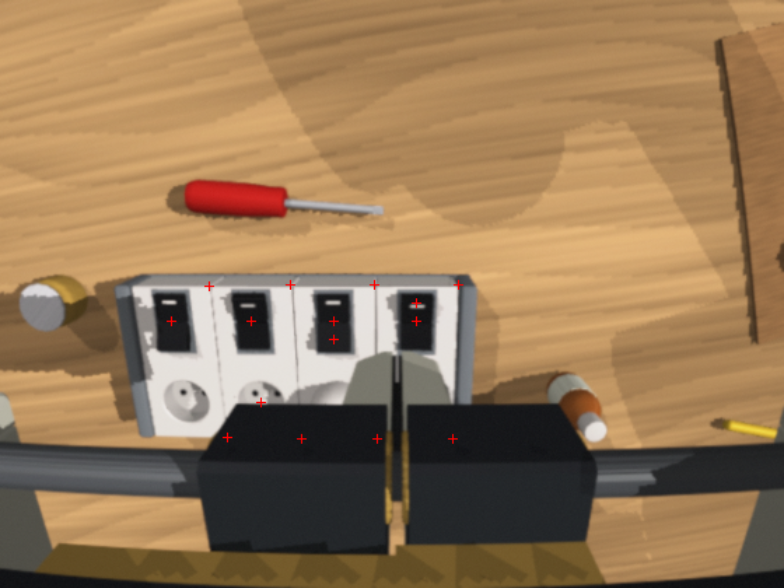

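The wrist view shows the model matching the image to about 2 px (roughly 2 mm). The rockers are at (416,321) for the charger and (334,321) for the light. Next I'll move above the light's off half and descend.

Emit:
{"fn": "apply_moves", "kwargs": {"steps": "0 -0.9 -0.82 0 0 0 0;0 -0.9 -0.8 0 0 0 0;0 -0.83 -0.8 0 0 0 0;0 0 0 1 0 0 0;0 0 0 1 0 0 0"}}

```text
t: 3.05
ee_pos: [0.5345, 0.0781, 0.1928]
orientation: [180.0, 0.1, 171.5]
ft_force: [-0.4, 0.6, -0.3]
width: 0.0006
grip_force: 0.0
```

Emit:
{"fn": "apply_moves", "kwargs": {"steps": "0 0 0 1 0 0 0;0 0 0 1 0 0 0;0 0 0 1 0 0 0;0 0 0 1 0 0 0;0 0 0 0 0 0 0"}}

```text
t: 3.55
ee_pos: [0.5312, 0.0785, 0.1093]
orientation: [-179.9, -0.3, 171.6]
ft_force: [-0.3, -0.3, -0.2]
width: 0.0004
grip_force: 0.0
```

```bash
python3 look.py w2
```

```text
3.55 [0.5311954  0.07853151 0.1093487 ] [-179.94747009   -0.33282272  171.55368085] [-0.28090235 -0.28662873 -0.17554312] 0.0003934700942607769
(array([-0.15, -0.04,  2.57]), array([-0.14, -0.04,  2.57]), array([-0.01, -0.06,  0.01]))
(array([1.24, 3.06, 2.57]), array([1.26, 3.06, 2.57]), array([-0.01, -0.06,  0.01]))
```

View pics/w2.png

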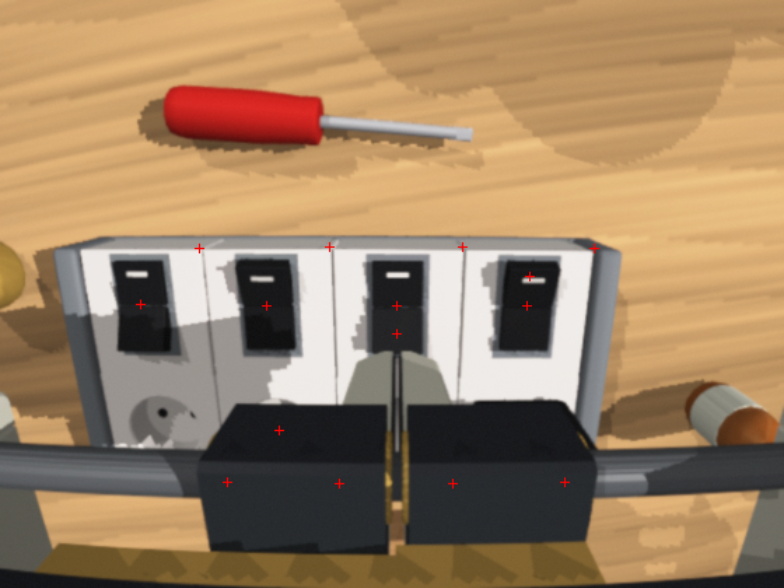

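The wrist view shows the model still aligned, with the light rocker centred at (398,305) against the marker at (397,306). I'll continue down.

Emit:
{"fn": "apply_moves", "kwargs": {"steps": "0 0 0 0.8 0 0 0;0 0 0 0.7 0 0 0;0 0 0 0 0 0 0;0 0 0 0 0 0 0"}}

```text
t: 4.0
ee_pos: [0.5339, 0.0777, 0.0829]
orientation: [-180.0, -0.0, 171.5]
ft_force: [-0.1, -0.2, 0.4]
width: 0.0008
grip_force: 0.0
```

```bash
python3 look.py w3
```

```text
4.0 [0.53385674 0.07766676 0.0829312 ] [-1.79994898e+02 -2.15388379e-02  1.71487115e+02] [-0.10435005 -0.20250155  0.36766992] 0.0008051416958015085
(array([-0.  , -0.02,  1.25]), array([-0.  , -0.02,  1.25]), array([-0., -0., -0.]))
(array([1.4 , 3.08, 1.25]), array([1.4 , 3.08, 1.25]), array([-0., -0., -0.]))
```

Emit:
{"fn": "apply_moves", "kwargs": {"steps": "0 0 0 0.5 0 0 0;0 0 0 0.2 0 0 0;0 0 0 0.1 0 0 0;0 0 0 0 0 0 0"}}

```text
t: 4.45
ee_pos: [0.5336, 0.0775, 0.0662]
orientation: [-180.0, -0.0, 171.5]
ft_force: [0.2, 0.1, 0.5]
width: 0.0007
grip_force: 0.0
```

Emit:
{"fn": "apply_moves", "kwargs": {"steps": "0 0 0 0.1 0 0 0;0 0 0 0 0 0 0;0 0 0 0.1 0 0 0;0 0 0 0 0 0 0"}}

```text
t: 4.85
ee_pos: [0.5345, 0.0774, 0.063]
orientation: [180.0, 0.1, 171.5]
ft_force: [0.9, -0.2, 0.9]
width: 0.0002
grip_force: 0.7
```

Emit:
{"fn": "apply_moves", "kwargs": {"steps": "0 0 0 0.1 0 0 0;0 0 0 0 0 0 0"}}

```text
t: 5.05
ee_pos: [0.5342, 0.0775, 0.0607]
orientation: [180.0, 0.0, 171.5]
ft_force: [1.0, -0.4, 2.0]
width: 0.0005
grip_force: 1.0
```

Emit:
{"fn": "apply_moves", "kwargs": {"steps": "0 0 0 0.1 0 0 0;0 0 0 0 0 0 0"}}

```text
t: 5.25
ee_pos: [0.5339, 0.0775, 0.0584]
orientation: [180.0, -0.0, 171.5]
ft_force: [0.1, -0.7, 1.2]
width: 0.0003
grip_force: 0.8
```

Emit:
{"fn": "apply_moves", "kwargs": {"steps": "0 0 0 0.05 0 0 0;0 0 0 0 0 0 0"}}

```text
t: 5.45
ee_pos: [0.5339, 0.0775, 0.0582]
orientation: [-180.0, -0.0, 171.5]
ft_force: [-2.7, -0.2, 8.4]
width: 0.0007
grip_force: 4.2
```

The force stop at tip height 44 mm means the rocker is fully down. I'll lift, move over the charger's on half and look.

Emit:
{"fn": "apply_moves", "kwargs": {"steps": "0 0 0 -0.5 0 0 0;0 0 0 -1 0 0 0;0 0 0 -1 0 0 0;0 0.5 1 0 0 0 0;0 0.5 1 0 0 0 0"}}

```text
t: 5.95
ee_pos: [0.5202, 0.1202, 0.1086]
orientation: [180.0, 0.0, 171.4]
ft_force: [0.2, 0.5, 0.1]
width: 0.0006
grip_force: 0.0
```

Emit:
{"fn": "apply_moves", "kwargs": {"steps": "0 0.4 1 0 0 0 0;0 0 0.1 0 0 0 0;0 0 0 0 0 0 0;0 0 0 0 0 0 0"}}

```text
t: 6.35
ee_pos: [0.5155, 0.1423, 0.1076]
orientation: [-180.0, -0.0, 171.5]
ft_force: [-0.5, -0.4, -0.9]
width: 0.0006
grip_force: 0.0
```

```bash
python3 look.py w4
```

```text
6.35 [0.51547462 0.14232365 0.10757669] [-1.79972731e+02 -1.61758495e-02  1.71469433e+02] [-0.54254811 -0.36940839 -0.90189609] 0.0006021903903672515
(array([-1.39, -3.08,  2.48]), array([-1.39, -3.08,  2.48]), array([-0., -0., -0.]))
(array([0.01, 0.02, 2.48]), array([0.01, 0.02, 2.48]), array([-0., -0., -0.]))
```

View pics/w4.png

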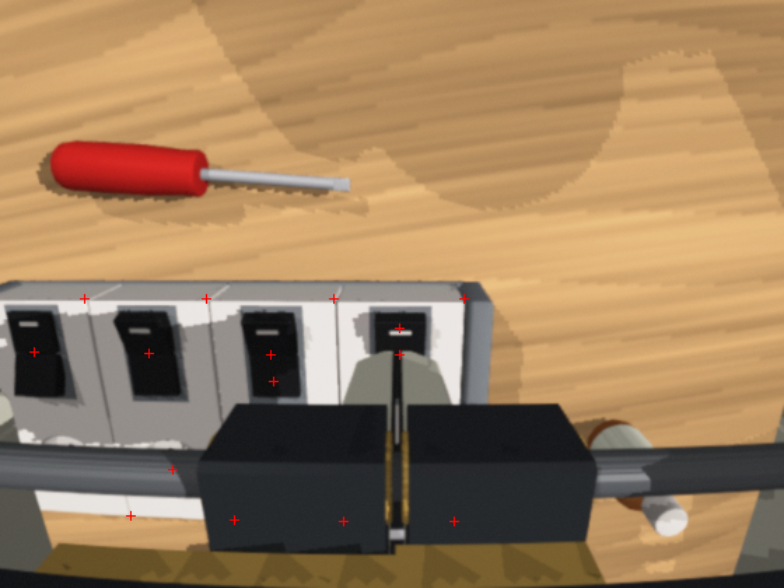

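The picture shows the charger's rocker centred under the fingers at x ≈ 400. The light's rocker at (271,355) now has its on half (dash side) raised. I'll press the charger's on half.

Emit:
{"fn": "apply_moves", "kwargs": {"steps": "0 0 0 1 0 0 0;0 0 0 0.7 0 0 0;0 0 0 0.3 0 0 0;0 0 0 0 0 0 0;0 0 0 0 0 0 0"}}

```text
t: 6.9
ee_pos: [0.5156, 0.1428, 0.0678]
orientation: [-180.0, -0.0, 171.5]
ft_force: [-0.4, -0.1, -0.4]
width: 0.0007
grip_force: 0.0
```

Emit:
{"fn": "apply_moves", "kwargs": {"steps": "0 0 0 0.1 0 0 0;0 0 0 0 0 0 0;0 0 0 0.1 0 0 0;0 0 0 0 0 0 0"}}

```text
t: 7.3
ee_pos: [0.5156, 0.1431, 0.0639]
orientation: [180.0, 0.0, 171.5]
ft_force: [-0.3, 0.4, 2.1]
width: 0.0003
grip_force: 0.7
```

Emit:
{"fn": "apply_moves", "kwargs": {"steps": "0 0 0 0.1 0 0 0;0 0 0 0 0 0 0;0 0 0 0.1 0 0 0;0 0 0 0 0 0 0"}}

```text
t: 7.7
ee_pos: [0.5154, 0.143, 0.0594]
orientation: [180.0, -0.0, 171.5]
ft_force: [-0.4, 0.9, 0.4]
width: 0.0006
grip_force: 0.2
```

Emit:
{"fn": "apply_moves", "kwargs": {"steps": "0 0 0 0.05 0 0 0;0 0 0 0 0 0 0"}}

```text
t: 7.9
ee_pos: [0.5154, 0.1429, 0.0585]
orientation: [-180.0, -0.0, 171.5]
ft_force: [-0.2, -0.2, -0.9]
width: 0.0006
grip_force: 0.1
```

Emit:
{"fn": "apply_moves", "kwargs": {"steps": "0 0 0 0.05 0 0 0;0 0 0 0 0 0 0"}}

```text
t: 8.1
ee_pos: [0.5155, 0.1429, 0.0582]
orientation: [-180.0, -0.0, 171.5]
ft_force: [-3.0, 0.2, 6.6]
width: 0.0007
grip_force: 3.8
```

The rocker has bottomed out, so I'll withdraw up and back towards the robot and check.

Emit:
{"fn": "apply_moves", "kwargs": {"steps": "0 0 0 -0.5 0 0 0;0 0 0 -1 0 0 0;0 0 0 -1 0 0 0;0 0 0 -1 0 0 0;0 0 0 -1 0 0 0"}}

```text
t: 8.6
ee_pos: [0.5156, 0.1428, 0.1489]
orientation: [-180.0, 0.0, 171.5]
ft_force: [0.4, 0.1, -1.0]
width: 0.0008
grip_force: 0.0
```

Emit:
{"fn": "apply_moves", "kwargs": {"steps": "0 0.5 1 -1 0 0 0;0 0.5 1 -1 0 0 0;0 0.5 1 -0.5 0 0 0;0 0.5 1 0 0 0 0;0 0.5 1 0 0 0 0"}}

```text
t: 9.1
ee_pos: [0.481, 0.2501, 0.1989]
orientation: [180.0, 0.1, 171.5]
ft_force: [-1.4, 0.2, -0.9]
width: 0.0005
grip_force: 0.0
```

Emit:
{"fn": "apply_moves", "kwargs": {"steps": "0 0 1 0 0 0 0;0 0 1 0 0 0 0;0 0 0 0 0 0 0;0 0 0 0 0 0 0;0 0 0 0 0 0 0"}}

```text
t: 9.6
ee_pos: [0.4868, 0.2881, 0.1977]
orientation: [-180.0, 0.0, 171.5]
ft_force: [0.1, 0.1, 0.2]
width: 0.0005
grip_force: 0.0
```

```bash
python3 - <<'E'
from cell import vision
import cv2, numpy as np
L=[]
for n,(r,c) in (("top",(180,190)),("scene",(140,170))):
    a=vision.grab_frame(n)["color"]; b=cv2.imread(f"pics/{n}0.png")
    for q in (b,a): L.append(cv2.resize(q[r:r+120,c:c+160],None,fx=2.4,fy=2.4,interpolation=cv2.INTER_CUBIC))
cv2.imwrite("pics/end.png",np.vstack([np.hstack(L[:2]),np.hstack(L[2:])]))
E
```

```text
(no output)
```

View pics/end.png

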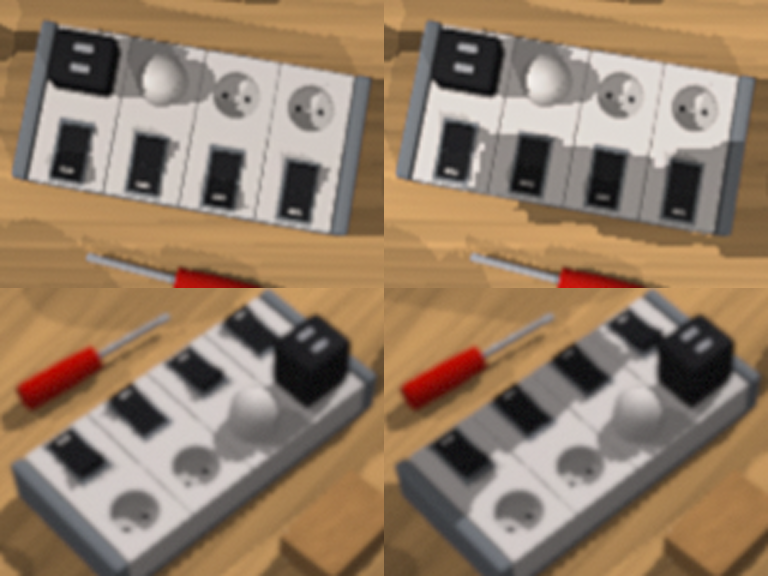

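In the before and after pictures, the light rocker's dash has moved up, as it should when off. The charger rocker's shadow has flipped to its socket side, as it should when on. Plugs, screwdriver and box look unmoved.

```bash
python3 -c "
from cell import ctrl
print(ctrl.hand_in())"
```

```text
the job is handed in; nothing more can be done
None
```

I switched the night light's socket off and then the charger's socket on, withdrew the arm and handed the job in at about 10 s; the hand-in gave no verdict, but the end pictures show both rockers flipped and the plugs, screwdriver and box unmoved.

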